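Serve a bread roll with tongs from under its cover

ROBOT

A 6-joint arm with a two-finger parallel gripper is mounted at the origin on the work surface. World frame = base frame: x ahead of the robot, y to its left, z up, the work surface at z = 0. Lengths are in m, angles in rad, forces in N, time in s.
With the tool pointing down it reaches from about 0.3 to 0.875 m from the base axis. Payload 6.4 kg.
Tool frame: the origin (TCP) lies on the mounting face of the last link; the fingertips stand 173 mm ahead of it and the grasp point (between the pads) lies 155 mm ahead of it (ctrl.grip_point_offset is the distance from the TCP to the grasp point, in m); z points along the fingers, y is the line along which they close (so a half turn about z gives the same grasp; the last joint's range is limited). The gripper opens to 85 mm and grips with 20 to 120 N. Pads are 22 mm wide; open, the fingers measure 114 mm over their backs; the gripper's body (76 mm by 85 mm) begins 54 mm behind the grasp point. The pads swing forward as they close: fully open they stand 13 mm farther back than shut.
Start: joints at [-0.206, 0.181, 1.607, -0, 1.354, -0.206], TCP at [0.575, 0, 0.405] pointing down, gripper open.
Joint ranges: [-2.99, 2.99], [-0.89, 2.07], [0.3, 2.58], [-1.14, 4.28], [0, 2.63], [-3.12, 3.12]. Speed limits (rad/s): [2.57, 2.57, 3.01, 3.14, 3.14, 3.14].

INTERFACE

Orientations are given as a unit quaternion [w, x, y, z].
In Python, from bench import status, imaging, ctrl, models gives the robot as it stands.
- The arm moves only by the tool send_rows, never from a script. Its argument "commands" is a list that holds one entry, the list of rows, each a list of 6 numbers: the shift along the tool's x, y, z normalised to -1 to 1, where 1 is 3 cm, then the turn, a rotation vector about the tool's x, y, z normalised to -1 to 1, where 1 is 0.1 rad. A call has 1 to 8 rows; each row shifts and turns the commanded pose from where the row before left it, along the tool's axes as they then stand; what a row does not reach is not made up. A row lasts 1/12 s, in which the tool goes at most 41.7 mm and 7.16 degrees, less where a joint would pass 70% of its speed; a pose out of reach is approached as far as the arm can. A call with a number of a shift or a turn outside -1 to 1 is refused whole. A call with a gripper value outside its range is refused whole. "jaw" is the opening, from 0 (shut) to 1 (fully open), set as the call begins (left out, the last holds). The fingers move at their own pace and stop on an object; the grip force is fixed at half the most. Time passes only in rows, so rows that do not move let the fingers close. It gives the time, the measured TCP pose, the force, the opening and the grip force at its end, in the units of the state.
- status.get_obs(): the state, without advancing time (a new reading comes with each control period).
- imaging.camera(name): name is "scene" or "side" or "wrist"; returns a dict with "image" (420x560x3 uint8, blue, green, red), "depth" (420x560 float32, m along the optical axis (not along the pixel's ray), 0 where there is no reading), "mtx" (3x3 intrinsics, pixels), "k1" (the pictures are not rectified: a ray, as slopes to the right and down, at radius r is drawn at 1 + k1 r^2 times it, then the intrinsics apply), "pose" (4x4, takes a point from camera to world coordinates). Camera axes: x right, y down, z forward; pixel columns grow to the right and rows downward; lengths in m; the calibration is good to about 2 mm. A picture is of the moment at which its call begins.
- ctrl.hand_in(): hands the job in; it is judged then, once.
Trained networks look in a picture, given as the dict that the camera call returned (one of the last four; its "shot" number tells which), for a name from the list of things; names that differ only in an ending like _2 or _b are one class to them, and where a whole thing is asked for, a point or a joint stands for the part that bears it (a point fixed in the world has none). Each returns a list of dicts, best first, with "confidence" (0 to 1); they miss things now and then, are a little off and sometimes report something else, mostly with a low value. They report only what shows in the picture. A call takes as long as a camera call. They do not tell look-alikes from the thing itself.
- models.recognise(picture, name): "centre" ([column, row] in pixels, amid what is visible of it).
- models.regions_of(picture, name): "region" (420x560 bool, what is visible of it) and "centre" ([column, row] in pixels, amid what is visible of it).
The state is a dict: "time_s": time; "q": joint angles; "dq": joint speeds; "joint_efforts": joint torques, N m; "eef_pos": TCP position; "eef_rot": TCP orientation; "wrist_force": force on the tool from outside, world axes, zero at the start; "torque": the same for the moment, N m; "opening": opening from 0.0 (shut) to 1.0 (fully open); "grasp_force": force on a finger pad.
Only numpy, scipy, OpenCV 4.12 (cv2) and the standard library are available. Lean on these libraries where they do the work, as an engineer would, in place of code of your own. Each camera call takes 0.05 s, during which the arm holds its last target. There are 200 camera calls.

TASK

Lift the clear cover off the bread roll by its knob and stand it upright on the free counter beside the tray; then take the kitchen tongs in the gripper, close them on the roll and lift it well above the counter (by at least 10 cm), and finish while still holding it up in the tongs. Never touch the roll with the gripper itself, and leave the fork, spoon rest and pastry brush where they are.

Things in the scene. Friction and masses are not known exactly. Their poses are not given: they have to be found in the camera images.
- cover_knob (a point): On the clear cover: axis of its upright black cylindrical knob, 25 mm across, rising from 65 to 98 mm above the cover's lower rim. This point is 85 mm above that rim; z axis up through the knob.
- cover: Clear plastic dome, 120 mm across, 65 mm high without its knob, 60 mm high inside, walls 3 mm, loose, about 0.15 kg, standing on the tray over the roll; origin at the centre of its lower rim, z up.
- tray_floor (a point): Square blue plastic tray, 170 x 170 mm, fixed on the counter, floor 3 mm thick, rim 4 mm thick standing 9 mm above the counter. This point is the centre of its floor (upper face); x and y along its sides. The counter between it and the tongs is free; two empty trays like it stand stacked farther from the robot, out of the way.
- roll_center (a point): Round golden-brown bread roll on the tray, under the cover but not exactly at its middle, 52 mm across (near-vertical sides from 13 to 28 mm above its underside), 44 mm high, about 50 g. This point is on its axis, half-way up (22 mm above its underside).
- roll: The same bread roll; origin at the centre of its underside.
- tongs_grip (a point): Steel tongs lying flat on the counter, sprung open, 250 mm long, 35 mm high, 0.135 kg, balanced near this point: midway between the two upright black grip pads (40 mm long, 31 mm high, on the arms' outsides), half-way up (17.5 mm). x points along the tongs to the jaws, y from pad to pad, z up. 52 mm wide over the open pads; the arms' hinge is a barrel 110 mm behind this point.
- tongs_jaws (a point): Midway between the jaws of the open tongs, 100 mm ahead of the grip point along x, same height. The jaws are upright plates 50 mm long (75 to 125 mm ahead of the grip point) and 35 mm high (the tongs' full height); the arms behind them are 22 mm high, 6.5 mm above the underside. 87 mm between the jaws when open, about 75 mm when the pads are squeezed to 46 mm.
- tongs: The same tongs; origin on the underside below the grip point, same axes (those of the +y arm: they turn slightly when squeezed). Squeezing the pads closes the jaws, 1.9 mm per mm at the pads, against a spring of 4 N (open) to 7 N (on the roll) at the pads: a squeeze to 46 mm carries them with open jaws; on the roll they measure about 34 mm over the pads, to be squeezed there with 20 to 40 N.
- tongs_arm (a joint): Closing angle of the tongs: 0 fully open, about 0.17 rad on the roll, 0.36 fully shut with nothing in them.
- fork: Leave alone: steel fork lying on the counter, 190 mm long along its x axis, 26 mm wide, 4 mm thick; origin at its middle.
- spoon_rest: Leave alone: white ceramic spoon rest, dish 86 mm across, 14 mm high, with a tab reaching 90 mm from its middle along -x; origin under the dish.
- pastry_brush: Leave alone: pastry brush with hard handle and red head, 190 mm long along its x axis (from -100 to +86 mm), 34 mm wide, 14 mm high.
Things that resemble listed ones, but are neither listed nor needed, are in the scene too. What is meant by the part that bears tray_floor is not pink, and is the larger of those in its own colour. Of the things that look like the cover, take the one that is farthest to the robot's right at the start.

How it is judged:
On the way, in this order (a step that is already met when the one before it is completed fails the run):
1. the cover stands upright on the counter clear of the tray, let go (height (world z) of cover_knob between 0.079 and 0.088 m and angle between cover_knob's own z axis and vertical below 0.05 rad and horizontal distance between cover_knob and tray_floor above 0.14 m and contact force between the fingers and cover below 0.1 N), for 0.2 s.
2. the tongs, held in the gripper, are lifted with the roll not yet lifted (height (world z) of tongs_grip above 0.03 m and contact force between the fingers and tongs above 0.5 N and height (world z) of roll_center below 0.05 m), for 0.1 s.
At the end, for the whole second after the job is handed in: The roll is held still in the squeezed tongs, its centre over 100 mm above the counter, nothing else touching it; the cover stands upright on the counter (within 0.05 rad, its middle over 140 mm from the middle of the tray), let go and clear of the tongs (all of step 1 and height (world z) of roll_center above 0.1 m and contact force between tongs and roll above 0.5 N and value of joint tongs_arm above 0.05 rad and contact force between the fingers and tongs above 2 N and contact force between each of the fingers, the arm, cover and roll below 0.05 N and linear speed of roll below 0.05 m/s and contact force between tongs and cover below 0.05 N); the arm keeps its last pose, push and grip.
It fails at once if the gripper or arm touches the roll (contact force between any of the fingers, the arm and roll above 0.3 N).
It fails at once if a bystander is moved by more than 3 cm (distance of any of fork, spoon_rest, pastry_brush from where it was at the start of the episode above 0.03 m).
It also fails if it takes over 64 s, if anything falls off the work surface, if the arm or the gripper's body presses on something with over 40 N, if the wrist force passes 120 N, or if a joint passes its speed limit or range.

## Working session

There is one attempt and no reset: what is moved stays moved. The work goes in short steps, Python scripts to look and compute and a tool call to move; the robot and the scene stay as the last step left them, time stands still between calls to the robot, and variables do not carry over. Pictures are saved under pics/ and viewed, at most 10 in all, crops included, and the job is handed in when it is done.

Besides the shell and the picture viewer there is one more tool, called after ">>>" as a command line: name --argument value ..., lists and objects as JSON in quotes. send_rows: Moves the arm, as the interface text tells. Its arguments: {"type":"object","properties":{"commands":{"type":"array"},"jaw":{"type":"number"}},"required":["commands"]}

```bash
mkdir -p pics
cat > h.py <<'E'
import numpy as np, cv2
from bench import status, imaging, ctrl, models
def ray(p,c,r):
    K=p["mtx"];x=(c-K[0,2])/K[0,0];y=(r-K[1,2])/K[1,1];u,v=x,y
    for _ in range(20):
        f=1+p["k1"]*(u*u+v*v);u,v=x/f,y/f
    return np.stack([u,v,np.ones_like(u)],-1)
def at_depth(p,c,r,d):
    X=ray(p,np.asarray(c,float),np.asarray(r,float))*np.asarray(d)[...,None]
    return X@p["pose"][:3,:3].T+p["pose"][:3,3]
def at_z(p,c,r,z):
    D=ray(p,np.asarray(c,float),np.asarray(r,float))@p["pose"][:3,:3].T;o=p["pose"][:3,3]
    return o+D*((z-o[2])/D[...,2])[...,None]
def cloud(p,m):
    r,c=np.nonzero(m&(p["depth"]>0));return at_depth(p,c,r,p["depth"][r,c])
E
python3 - <<'E'
from h import *
o=status.get_obs();print(o["eef_pos"],o["eef_rot"],o["opening"],ctrl.grip_point_offset)
for n in ["scene","side"]:
    p=imaging.camera(n);cv2.imwrite(f"pics/{n}0.png",p["image"]);print(n,p["pose"][:3,3].round(2))
    for t in ["cover_knob","cover","tray_floor","roll","tongs","tongs_grip","tongs_jaws","fork","spoon_rest","pastry_brush"]:
        for d in models.regions_of(p,t)[:4]:
            m=d["region"];X=cloud(p,m)
            print(t,round(d["confidence"],2),np.round(d["centre"]),m.sum(),np.median(X,0).round(3) if len(X) else "", np.percentile(X,[2,98],axis=0).round(3).tolist() if len(X) else "")
E
```

```text
[5.74751313e-01 8.16909661e-05 4.03787271e-01] [-7.30185338e-04  7.07099669e-01  7.07113356e-01 -4.76134460e-04] 1.0008834835378149 0.1547
scene [1.52 0.06 1.39]
cover_knob 0.83 [304. 220.] 1030 [0.427 0.098 0.055] [[0.363, 0.046, 0.005], [0.458, 0.152, 0.099]]
cover_knob 0.61 [210. 241.] 1114 [ 0.529 -0.191  0.059] [[0.469, -0.248, 0.007], [0.562, -0.142, 0.101]]
cover_knob 0.61 [332. 285.] 85 [0.673 0.179 0.03 ] [[0.536, 0.172, -0.0], [0.748, 0.19, 0.038]]
cover_knob 0.6 [139. 231.] 440 [ 0.461 -0.469  0.008] [[0.395, -0.503, -0.001], [0.509, -0.432, 0.019]]
cover 0.96 [304. 221.] 1044 [0.427 0.098 0.055] [[0.365, 0.045, 0.004], [0.458, 0.153, 0.099]]
cover 0.62 [212. 239.] 1100 [ 0.529 -0.192  0.059] [[0.472, -0.248, 0.008], [0.562, -0.142, 0.101]]
tray_floor 0.76 [204. 256.] 1175 [ 0.539 -0.213  0.004] [[0.411, -0.294, -0.003], [0.592, -0.116, 0.013]]
tray_floor 0.66 [192. 179.] 1644 [ 0.209 -0.309  0.003] [[0.124, -0.391, -0.004], [0.291, -0.226, 0.012]]
tray_floor 0.57 [145. 283.] 1449 [ 0.661 -0.406  0.002] [[0.599, -0.468, -0.005], [0.724, -0.343, 0.01]]
roll 0.62 [424. 258.]
[... 1678 characters left out ...]
0.466, 0.015, 0.01]]
tongs 0.96 [327. 196.] 887 [0.623 0.189 0.021] [[0.503, 0.169, 0.002], [0.738, 0.267, 0.037]]
tongs_grip 0.61 [332. 197.] 960 [0.628 0.189 0.02 ] [[0.505, 0.168, -0.0], [0.741, 0.269, 0.038]]
tongs_jaws 0.68 [324. 199.] 849 [0.62  0.189 0.021] [[0.503, 0.169, 0.002], [0.741, 0.266, 0.037]]
fork 0.64 [246. 244.] 237 [ 0.341 -0.005  0.005] [[0.293, -0.024, -0.0], [0.465, 0.015, 0.009]]
fork 0.61 [328. 196.] 923 [0.628 0.189 0.02 ] [[0.505, 0.169, 0.0], [0.741, 0.267, 0.037]]
spoon_rest 0.64 [302. 389.] 1333 [ 0.464 -0.465  0.009] [[0.388, -0.502, 0.0], [0.51, -0.426, 0.017]]
pastry_brush 0.68 [283. 149.] 264 [0.507 0.478 0.013] [[0.407, 0.46, 0.002], [0.578, 0.496, 0.019]]
```

Run:
```python
import cv2,numpy as np
a=cv2.imread("pics/scene0.png")[140:330,90:470];b=cv2.imread("pics/side0.png")[120:420,120:460]
cv2.imwrite("pics/s1.png",cv2.resize(a,(800,400),interpolation=cv2.INTER_CUBIC))
cv2.imwrite("pics/s2.png",cv2.resize(b,(680,600),interpolation=cv2.INTER_CUBIC))
```

```text
(no output)
```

View pics/s1.png

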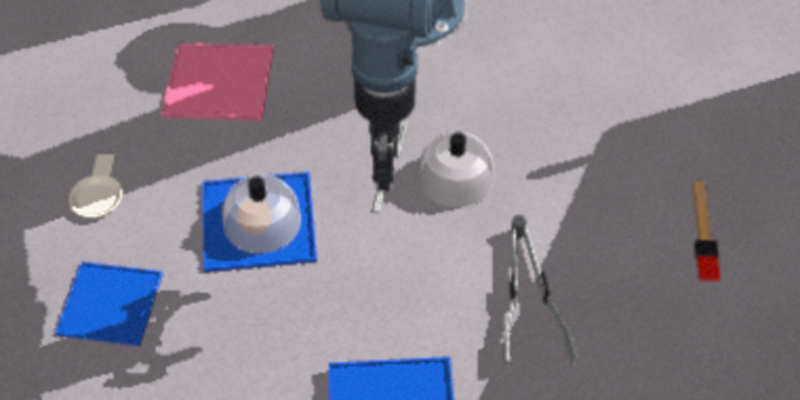

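View pics/s2.png

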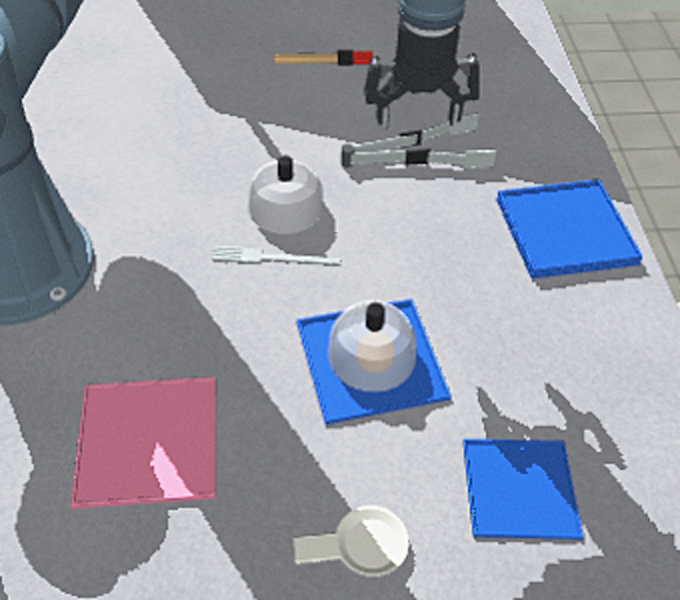

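The pictures show the target: the covered roll on the larger blue tray, at about (255,215) in the scene crop. To its right are a decoy dome at (457,175) and the tongs, with hinge at (518,222) and jaws at about (540,350), pointing away from the robot. A stack of trays sits at the bottom.

Run:
```python
from h import *
for n in ["scene","side"]:
    p=imaging.camera(n);im=p["image"].astype(int);blk=(im.max(2)<70)
    h,w=p["depth"].shape;R,C=np.mgrid[:h,:w];X=at_depth(p,C.ravel(),R.ravel(),p["depth"].ravel()).reshape(h,w,3)
    def box(x0,x1,y0,y1,z0,z1):
        return (p["depth"]>0)&(X[...,0]>x0)&(X[...,0]<x1)&(X[...,1]>y0)&(X[...,1]<y1)&(X[...,2]>z0)&(X[...,2]<z1)
    m=blk&box(.44,.6,-.28,-.12,.07,.12);print(n,"knob",m.sum(),X[m].mean(0).round(4),X[m].max(0).round(3),X[m].min(0).round(3))
    blue=(im[...,0]>120)&(im[...,2]<80)
    for nm,b in [("tray",(.35,.65,-.32,-.08,-.02,.03)),("stack",(.68,1,-.1,.2,-.02,.06))]:
        m=blue&box(*b);r=cv2.minAreaRect(X[m][:,:2].astype(np.float32)*1000);print(nm,m.sum(),r,X[m][:,2].mean().round(3))
    g=box(.47,.77,.14,.3,.012,.045);
    cl=blk&g;k,lab=cv2.connectedComponents(cl.astype(np.uint8))
    for i in range(1,k):
        q=X[lab==i]
        if len(q)>5: print("blk",len(q),q.mean(0).round(3),q.min(0).round(3),q.max(0).round(3))
    for x0 in np.arange(.49,.76,.02):
        q=X[g&(X[...,0]>x0)&(X[...,0]<x0+.02)]
        if len(q):
            y=np.sort(q[:,1]);j=np.argmax(np.diff(y)) if len(y)>1 else 0;print(round(x0+.01,3),len(q),y[:j+1].min().round(3),y[:j+1].max().round(3),y[j+1:].min().round(3) if len(y)>1 else "",y.max().round(3))
```

```text
scene knob 67 [ 0.5092 -0.1964  0.0926] [ 0.519 -0.186  0.107] [ 0.494 -0.207  0.072]
tray 1087 ((500.8867492675781, -205.27015686035156), (177.68817138671875, 169.38832092285156), 9.100997924804688) 0.004
stack 3322 ((830.4810791015625, 19.12714385986328), (173.29867553710938, 172.37696838378906), 5.489977836608887) 0.015
blk 12 [0.515 0.196 0.023] [0.51  0.189 0.016] [0.519 0.202 0.034]
blk 13 [0.625 0.183 0.03 ] [0.608 0.183 0.023] [0.638 0.186 0.035]
blk 20 [0.621 0.231 0.03 ] [0.602 0.226 0.012] [0.636 0.235 0.039]
0.5 25 0.185 0.195 0.198 0.204
0.52 41 0.185 0.188 0.191 0.208
0.54 17 0.188 0.188 0.207 0.214
0.56 20 0.187 0.187 0.212 0.219
0.58 15 0.187 0.187 0.217 0.221
0.6 32 0.183 0.19 0.221 0.233
0.62 37 0.183 0.189 0.226 0.235
0.64 37 0.183 0.188 0.231 0.243
0.66 22 0.179 0.184 0.243 0.253
0.68 19 0.176 0.179 0.249 0.257
0.7 24 0.172 0.177 0.256 0.262
0.72 34 0.172 0.176 0.26 0.266
0.74 28 0.173 0.176 0.264 0.269
side knob 102 [ 0.5025 -0.2045  0.0936] [ 0.513 -0.19   0.107] [ 0.493 -0.213  0.072]
tray 1641 ((501.9105224609375, -205.4764862060547), (168.15670776367188, 172.07659912109375), 9.384482383728027) 0.005
stack 2468 ((830.054931640625, 18.828224182128906), (171.80662536621094, 176.90904235839844), 6.277809143066406) 0.017
blk 19 [0.622 0.231 0.029] [0.599 0.224 0.015] [0.635 0.237 0.038]
blk 18 [0.503 0.186 0.024] [0.499 0.179 0.014] [0.509 0.191 0.035]
blk 59 [0.621 0.182 0.025] [0.603 0.177 0.013] [0.64  0.187 0.037]
0.5 35 0.179 0.2 0.204 0.204
0.52 48 0.18 0.209 0.212 0.212
0.54 52 0.182 0.195 0.204 0.215
0.56 55 0.18 0.19 0.21 0.221
0.58 52 0.182 0.19 0.212 0.223
0.6 67 0.179 0.191 0.215 0.231
0.62 70 0.177 0.186 0.222 0.234
0.64 62 0.177 0.19 0.227 0.243
0.66 57 0.176 0.185 0.237 0.253
0.68 50 0.169 0.179 0.246 0.262
0.7 50 0.168 0.176 0.255 0.267
0.72 74 0.166 0.181 0.258 0.269
0.74 49 0.166 0.179 0.262 0.273
0.76 1 0.178 0.178  0.178
```

>>> send_rows --commands '[[[-0.825, -0.3, 0.4, 0, 0, 0], [-0.825, -0.3, 0.4, 0, 0, 0], [-0.825, -0.3, 0.4, 0, 0, 0], [-0.825, -0.3, 0.4, 0, 0, 0], [-0.825, -0.3, 0.4, 0, 0, 0], [-0.825, -0.3, 0.4, 0, 0, 0], [-0.825, -0.3, 0.4, 0, 0, 0], [-0.825, -0.3, 0.4, 0, 0, 0]]]' --jaw 1

```text
time_s: 1.87
eef_pos: [0.5025, -0.1991, 0.3083]
eef_rot: [0.0, 0.707, 0.707, 0.0]
wrist_force: [-0.3, 0.4, 0.3]
opening: 1.0
grasp_force: 0.0
```

Run:
```python
from h import *
o=status.get_obs();print(o["time_s"],o["eef_pos"],o["eef_rot"],o["wrist_force"])
p=imaging.camera("wrist");cv2.imwrite("pics/w1.png",p["image"]);print(p["pose"].round(3))
for t in ["cover","cover_knob","roll"]:
    for d in models.regions_of(p,t)[:3]:
        X=cloud(p,d["region"]);print(t,d["confidence"],d["centre"],d["region"].sum(),np.median(X,0).round(3))
blk=p["image"].max(2)<70
X=cloud(p,blk);k=(X[:,2]>.092)&(X[:,2]<.108)&(abs(X[:,0]-.503)<.03)&(abs(X[:,1]+.198)<.03);print(k.sum(),X[k].mean(0),X[k].min(0),X[k].max(0))
```

```text
1.8667 [ 0.50246528 -0.1991008   0.30831029] [2.09897976e-04 7.07087641e-01 7.07125887e-01 6.09317504e-05] [-0.29462418  0.4076666   0.32664436]
[[ 1.     0.     0.001  0.502]
 [ 0.    -0.961 -0.275 -0.13 ]
 [ 0.     0.275 -0.961  0.279]
 [ 0.     0.     0.     1.   ]]
cover 0.72 [278.6, 201.7] 20136 [ 0.503 -0.187  0.067]
cover_knob 0.95 [281.0, 203.9] 20436 [ 0.503 -0.187  0.067]
1560 [ 0.50294742 -0.19600416  0.10208178] [ 0.49148363 -0.20948206  0.09203407] [ 0.51457867 -0.18551175  0.10460066]
```

View pics/w1.png

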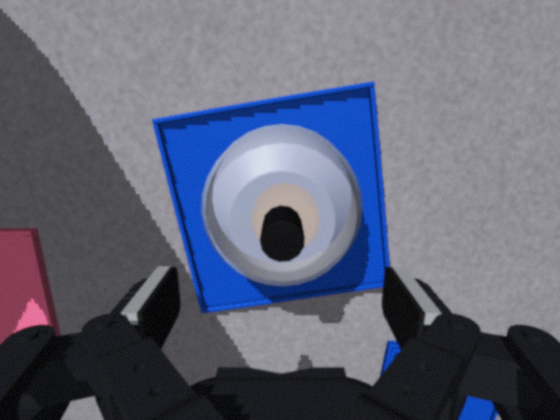

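The wrist view shows the tray with the dome and its knob at (283,235), midway between the fingers and about 0.102 m high. The hand is aligned, so I go down and grip.

>>> send_rows --commands '[[[0.03, 0.01, 0.6, 0, 0, 0], [0, 0, 0.6, 0, 0, 0], [0, 0, 0.5, 0, 0, 0], [0, 0, 0.3, 0, 0, 0], [0, 0, 0, 0, 0, 0]]]'

```text
time_s: 2.48
eef_pos: [0.5031, -0.1958, 0.2472]
eef_rot: [-0.001, 0.707, 0.708, -0.0]
wrist_force: [-1.5, 0.5, 0.7]
opening: 0.998
grasp_force: 0.0
```

>>> send_rows --commands '[[[0, 0, 0, 0, 0, 0], [0, 0, 0, 0, 0, 0], [0, 0, 0, 0, 0, 0], [0, 0, 0, 0, 0, 0], [0, 0, 0, 0, 0, 0], [0, 0, 0, 0, 0, 0], [0, 0, 0, 0, 0, 0], [0, 0, 0, 0, 0, 0]]]' --jaw 0.1

```text
time_s: 3.15
eef_pos: [0.5036, -0.1973, 0.2496]
eef_rot: [0.001, 0.707, 0.707, 0.0]
wrist_force: [-1.7, 1.2, 6.7]
opening: 0.273
grasp_force: 58.6
```

>>> send_rows --commands '[[[0, 0, -0.3, 0, 0, 0], [0, 0, -0.6, 0, 0, 0], [0, 0, -0.9, 0, 0, 0], [0, 0, -0.9, 0, 0, 0], [0, 0, -0.5, 0, 0, 0], [0, 0, 0, 0, 0, 0]]]'

```text
time_s: 3.65
eef_pos: [0.5043, -0.1978, 0.349]
eef_rot: [0.004, 0.707, 0.707, 0.001]
wrist_force: [0.8, -0.9, -1.1]
opening: 0.268
grasp_force: 59.1
```

>>> send_rows --commands '[[[0.5, 0.2, 0, 0, 0, 0], [0.9, 0.4, 0, 0, 0, 0], [1, 0.45, 0, 0, 0, 0], [1, 0.45, 0, 0, 0, 0], [1, 0.45, 0, 0, 0, 0], [1, 0.45, 0, 0, 0, 0], [1, 0.45, 0, 0, 0, 0], [0.6, 0.3, 0, 0, 0, 0]]]'

```text
time_s: 4.32
eef_pos: [0.5979, 0.0159, 0.343]
eef_rot: [-0.001, 0.707, 0.708, -0.0]
wrist_force: [-0.0, -0.6, -1.8]
opening: 0.271
grasp_force: 59.1
```

Run:
```python
from h import *
o=status.get_obs();print(o["time_s"],o["eef_pos"],o["wrist_force"],o["grasp_force"])
p=imaging.camera("side");cv2.imwrite("pics/s3.png",cv2.resize(p["image"][120:420,120:460],(680,600)))
for d in models.regions_of(p,"roll")[:3]:
    X=cloud(p,d["region"]);print(d["confidence"],d["centre"],len(X),np.median(X,0).round(3),np.percentile(X,[2,98],axis=0).round(3))
```

```text
4.3167 [0.59790794 0.01587641 0.34297637] [-0.03114824 -0.58514627 -1.80395461] 59.07698571681976
0.54 [305.6, 294.7] 335 [ 0.504 -0.219  0.041] [[ 0.483 -0.233  0.004]
 [ 0.528 -0.163  0.05 ]]
```

View pics/s3.png

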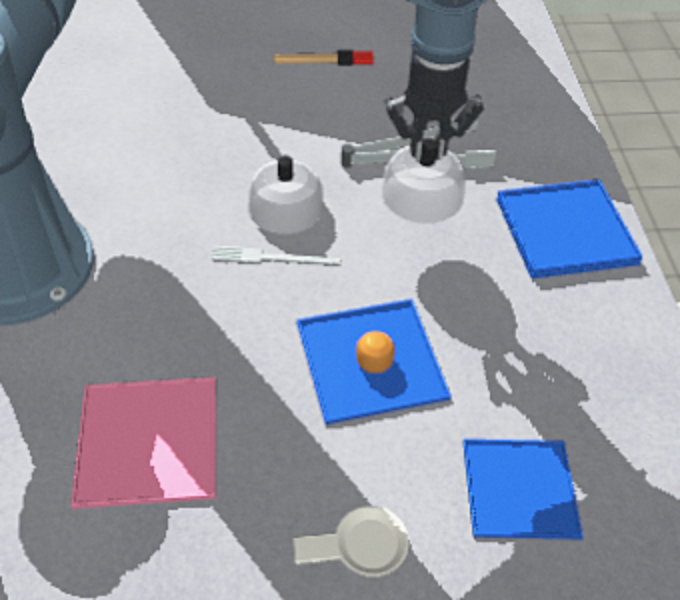

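The cover hangs level from the gripper at (428,180), and the roll stands exposed at (375,352). I'll lower the cover gently.

>>> send_rows --commands '[[[0.1, 0, 0.5, 0, 0, 0], [0, 0, 0.9, 0, 0, 0], [0, 0, 0.8, 0, 0, 0], [0, 0, 0.5, 0, 0, 0], [0, 0, 0.3, 0, 0, 0], [0, 0, 0, 0, 0, 0], [0, 0, 0, 0, 0, 0]]]'

```text
time_s: 5.0
eef_pos: [0.5976, 0.0154, 0.2542]
eef_rot: [-0.0, 0.707, 0.707, -0.0]
wrist_force: [-0.5, -0.3, -0.6]
opening: 0.274
grasp_force: 59.2
```

>>> send_rows --commands '[[[0, 0, 0.1, 0, 0, 0], [0, 0, 0.1, 0, 0, 0], [0, 0, 0, 0, 0, 0]]]'

```text
time_s: 5.25
eef_pos: [0.598, 0.0158, 0.2491]
eef_rot: [0.0, 0.707, 0.707, 0.0]
wrist_force: [-0.8, -0.3, -1.9]
opening: 0.273
grasp_force: 59.2
```

>>> send_rows --commands '[[[0, 0, 0.05, 0, 0, 0], [0, 0, 0.05, 0, 0, 0], [0, 0, 0, 0, 0, 0]]]'

```text
time_s: 5.5
eef_pos: [0.5981, 0.0159, 0.2466]
eef_rot: [0.0, 0.707, 0.707, 0.0]
wrist_force: [-1.9, -0.0, 3.8]
opening: 0.269
grasp_force: 59.7
```

>>> send_rows --commands '[[[0, 0, 0, 0, 0, 0], [0, 0, 0, 0, 0, 0], [0, 0, 0, 0, 0, 0], [0, 0, 0, 0, 0, 0], [0, 0, 0, 0, 0, 0]]]' --jaw 1

```text
time_s: 5.92
eef_pos: [0.5978, 0.0159, 0.2457]
eef_rot: [0.0, 0.707, 0.707, 0.0]
wrist_force: [-0.2, -0.3, -0.1]
opening: 0.955
grasp_force: 0.0
```

>>> send_rows --commands '[[[0, 0, -0.5, 0, 0, 0], [0, 0, -0.9, 0, 0, 0], [0, 0, -0.9, 0, 0, 0], [0.5, 0.1, -0.5, 0, 0, 0], [0.9, 0.1, 0, 0, 0, 1], [0.9, 0.1, 0, 0, 0, 1], [0, 0, 0, 0, 0, 0]]]'

```text
time_s: 6.5
eef_pos: [0.6098, 0.0881, 0.3304]
eef_rot: [-0.0, 0.775, 0.632, 0.001]
wrist_force: [0.4, -0.4, 0.5]
opening: 1.001
grasp_force: 0.0
```

Run:
```python
from h import *
from scipy.spatial.transform import Rotation as R
o=status.get_obs();print(o["time_s"],o["eef_pos"],R.from_quat(o["eef_rot"][[1,2,3,0]]).as_matrix().round(3) if hasattr(o["eef_rot"],"shape") else o["eef_rot"],o["wrist_force"],o["opening"],o["q"])
p=imaging.camera("side");h,w=p["depth"].shape
X=cloud(p,p["image"].max(2)<70);k=(X[:,2]>.068)&(X[:,2]<.11)&(abs(X[:,0]-.598)<.05)&(abs(X[:,1]-.016)<.05);print("knob",k.sum(),X[k].mean(0),X[k].min(0),X[k].max(0))
```

```text
6.5 [0.60977951 0.08810237 0.33042266] [[ 0.201  0.98   0.002]
 [ 0.98  -0.201  0.002]
 [ 0.002  0.001 -1.   ]] [ 0.3873771  -0.38336501  0.50710114] 1.0007681106949722 [-0.04934561  0.34184387  1.56487868  0.0019875   1.23323258  0.15268507]
knob 84 [0.59668992 0.00811266 0.08979366] [ 5.86613778e-01 -3.60591408e-05  6.83077408e-02] [0.60691206 0.0218175  0.10360186]
```

The cover stands at (0.597, 0.016), knob top about 0.10 m high. Next I turn to match the tongs.

>>> send_rows --commands '[[[0, 0, 0, 0, 0, 1], [0, 0, 0, 0, 0, 1], [0, 0, 0, 0, 0, 1], [0, 0, 0, 0, 0, 1], [0, 0, 0, 0, 0, 1], [0, 0, 0, 0, 0, 1], [0, 0, 0, 0, 0, 1], [0, 0, 0, 0, 0, 1]]]'

```text
time_s: 7.22
eef_pos: [0.6094, 0.0835, 0.3293]
eef_rot: [0.0, 0.96, 0.28, -0.0]
wrist_force: [-0.9, -0.7, -0.8]
opening: 0.998
grasp_force: 0.0
```

>>> send_rows --commands '[[[0, 0, 0, 0, 0, 1], [0, 0, 0, 0, 0, 1], [0, 0, 0, 0, 0, 1], [0, 0, 0, 0, 0, 1], [0, 0, 0, 0, 0, 0.5], [0.2, -0.8, 0, 0, 0, 0], [0.2, -0.8, 0, 0, 0, 0], [0.2, -0.8, 0, 0, 0, 0]]]'

```text
time_s: 7.88
eef_pos: [0.6188, 0.1575, 0.3294]
eef_rot: [0.0, 0.998, 0.06, -0.0]
wrist_force: [0.5, 1.5, -0.3]
opening: 1.001
grasp_force: 0.0
```

```bash
cat > t.py <<'E'
from h import *
from scipy.spatial.transform import Rotation as R
def tcp():
    o=status.get_obs();M=R.from_quat(np.array(o["eef_rot"])[[1,2,3,0]]).as_matrix();return o,np.array(o["eef_pos"]),M
E
python3 - <<'E'
from t import *
o,P,M=tcp();print(o["time_s"],P,M.round(3),o["q"][5])
p=imaging.camera("wrist");cv2.imwrite("pics/w2.png",p["image"])
for t in ["tongs","tongs_grip","tongs_jaws"]:
    for d in models.regions_of(p,t)[:2]:
        X=cloud(p,d["region"]);print(t,d["confidence"],d["centre"],len(X),np.percentile(X,[2,50,98],axis=0).round(3).tolist())
h,w=p["depth"].shape;rr,cc=np.mgrid[:h,:w];X=at_depth(p,cc.ravel(),rr.ravel(),p["depth"].ravel());b=(p["image"].max(2)<75).ravel()
g=(p["depth"].ravel()>0)&(X[:,2]>.015)&(X[:,2]<.045)&(X[:,0]>.48)&(X[:,0]<.77)&(X[:,1]>.14)&(X[:,1]<.3)
l=np.array([.511,.193]);u=np.array([np.cos(.121),np.sin(.121)]);v=np.array([-u[1],u[0]])
s=(X[:,:2]-l)@u;t=(X[:,:2]-l)@v
for a in np.arange(-.02,.26,.015):
    k=g&(s>a)&(s<a+.015)
    if k.sum()>10:
        print(round(a+.0075,4),k.sum(),(b&k).sum(),*[np.percentile(t[k&f],[3,97]).round(4) if (k&f).sum()>5 else "" for f in (t<0,t>0)])
E
```

```text
7.8833 [0.61884478 0.15754051 0.32937336] [[ 0.993  0.12  -0.001]
 [ 0.12  -0.993 -0.   ]
 [-0.001  0.    -1.   ]] 1.5143456000346838
tongs 0.62 [196.7, 174.2] 6109 [[0.503, 0.172, 0.006], [0.633, 0.219, 0.029], [0.737, 0.267, 0.037]]
tongs_grip 0.98 [198.6, 176.8] 6612 [[0.503, 0.172, 0.001], [0.632, 0.218, 0.029], [0.737, 0.267, 0.037]]
tongs_jaws 0.95 [196.9, 182.8] 6697 [[0.503, 0.172, 0.001], [0.631, 0.218, 0.029], [0.738, 0.267, 0.037]]
-0.0125 174 113 [-0.0073 -0.0001] [0.0006 0.0118]
0.0025 552 454 [-0.0084 -0.0004] [0.0003 0.0121]
0.0175 181 54 [-0.0101 -0.0064] [0.0103 0.0138]
0.0325 195 58 [-0.0118 -0.0078] [0.0118 0.0153]
0.0475 199 62 [-0.0137 -0.0103] [0.0131 0.0166]
0.0625 205 64 [-0.0154 -0.0116] [0.0146 0.0181]
0.0775 223 70 [-0.0171 -0.013 ] [0.016  0.0196]
0.0925 407 275 [-0.0236 -0.0152] [0.0177 0.026 ]
0.1075 463 360 [-0.0246 -0.0169] [0.0191 0.0267]
0.1225 403 368 [-0.0257 -0.0207] [0.0219 0.0277]
0.1375 250 88 [-0.0311 -0.0249] [0.0264 0.0317]
0.1525 276 112 [-0.036  -0.0296] [0.0305 0.0364]
0.1675 289 110 [-0.0407 -0.0345] [0.0354 0.0416]
0.1825 350 142 [-0.0449 -0.0399] [0.0403 0.0456]
0.1975 426 182 [-0.0461 -0.0417] [0.0428 0.0465]
0.2125 458 195 [-0.0476 -0.0433] [0.0435 0.0479]
0.2275 422 177 [-0.049  -0.0448] [0.0448 0.049 ]
```

View pics/w2.png

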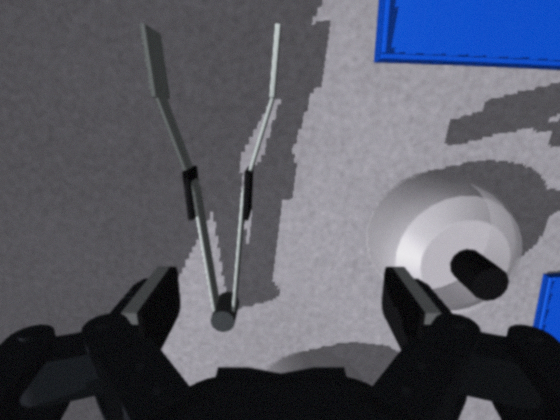

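The wrist view shows the tongs with hinge at (222,318), grip pads at (190,193) and (248,194), and jaws at about (155,60) and (276,60). They are well aligned with the hand's turn, and I measure the grip point at (0.6186, 0.2069).

>>> send_rows --commands '[[[0.1, -0.8, 0, 0, 0, 0], [0.1, -0.83, 0, 0, 0, 0], [0, 0, 0.6, 0, 0, 0], [0, 0, 0.9, 0, 0, 0], [0, 0, 0.9, 0, 0, 0], [0, 0, 0.8, 0, 0, 0], [0, 0, 0.4, 0, 0, 0], [0, 0, 0, 0, 0, 0]]]'

```text
time_s: 8.75
eef_pos: [0.6174, 0.2057, 0.2179]
eef_rot: [0.0, 0.998, 0.06, -0.003]
wrist_force: [-0.8, -0.7, -0.3]
opening: 0.997
grasp_force: 0.0
```

>>> send_rows --commands '[[[0.03, -0.03, 0.5, 0, 0, 0], [0, 0, 0.4, 0, 0, 0], [0, 0, 0.3, 0, 0, 0], [0, 0, 0.2, 0, 0, 0], [0, 0, 0, 0, 0, 0], [0, 0, 0, 0, 0, 0]]]'

```text
time_s: 9.25
eef_pos: [0.6195, 0.2085, 0.1795]
eef_rot: [0.0, 0.998, 0.06, -0.0]
wrist_force: [-0.3, 0.3, 0.0]
opening: 1.001
grasp_force: 0.0
```

>>> send_rows --commands '[[[0, 0, 0, 0, 0, 0], [0, 0, 0, 0, 0, 0], [0, 0, 0, 0, 0, 0], [0, 0, 0, 0, 0, 0], [0, 0, 0, 0, 0, 0], [0, 0, 0, 0, 0, 0]]]' --jaw 0.54

```text
time_s: 9.75
eef_pos: [0.6202, 0.2086, 0.1811]
eef_rot: [-0.0, 0.998, 0.06, 0.001]
wrist_force: [-1.2, 0.5, 6.0]
opening: 0.538
grasp_force: 6.6
```

>>> send_rows --commands '[[[0, 0, -0.2, 0, 0, 0], [0, 0, -0.4, 0, 0, 0], [0, 0, -0.6, 0, 0, 0], [0, 0, -0.8, 0, 0, 0], [0, 0, -0.8, 0, 0, 0], [0, 0, -0.8, 0, 0, 0], [0, 0, -0.7, 0, 0, 0], [0, 0, -0.4, 0, 0, 0]]]'

```text
time_s: 10.42
eef_pos: [0.62, 0.2085, 0.3245]
eef_rot: [-0.0, 0.998, 0.06, 0.002]
wrist_force: [1.0, 1.1, -0.1]
opening: 0.54
grasp_force: 4.5
```

Run:
```python
from t import *
from scipy.optimize import least_squares
o,P,M=tcp();print(o["time_s"],P,M.round(3),o["opening"],o["grasp_force"],o["wrist_force"])
A=[]
for n in ["scene","side"]:
    p=imaging.camera(n);cv2.imwrite(f"pics/{n}5.png",p["image"])
    im=p["image"].astype(int);m=(im[...,2]>im[...,0]+50)&(im[...,2]>110);X=cloud(p,m)
    X=X[(X[:,2]>.012)&(X[:,2]<.055)&(abs(X[:,0]-.505)<.06)&(abs(X[:,1]+.2)<.06)];print(n,len(X),X.min(0).round(3),X.max(0).round(3),X.mean(0).round(3))
    Y=X[(X[:,2]>.014)&(X[:,2]<.034)];f=least_squares(lambda c:np.hypot(Y[:,0]-c[0],Y[:,1]-c[1])-.026,[.505,-.2],loss="soft_l1",f_scale=.002);print(f.x.round(4),len(Y));A.append(Y)
    X=cloud(p,np.ones_like(m));k=(abs(X[:,0]-P[0])<.16)&(abs(X[:,1]-P[1])<.07)&(X[:,2]>.08)&(X[:,2]<.19);print(k.sum(),np.percentile(X[k],[1,99],axis=0).round(3).tolist())
Y=np.vstack(A);print(least_squares(lambda c:np.hypot(Y[:,0]-c[0],Y[:,1]-c[1])-.026,[.505,-.2],loss="soft_l1",f_scale=.002).x.round(4))
```

```text
10.4167 [0.61998928 0.20849919 0.32451602] [[ 0.993  0.121  0.004]
 [ 0.121 -0.993  0.001]
 [ 0.004 -0.    -1.   ]] 0.539993045974681 4.468281045556068 [ 1.03174067  1.05582772 -0.14016649]
scene 198 [ 0.485 -0.229  0.014] [ 0.536 -0.182  0.053] [ 0.516 -0.204  0.037]
[ 0.504  -0.2081] 60
390 [[0.581, 0.172, 0.148], [0.749, 0.263, 0.188]]
side 301 [ 0.483 -0.237  0.012] [ 0.528 -0.191  0.052] [ 0.505 -0.218  0.038]
[ 0.5081 -0.2067] 85
986 [[0.501, 0.172, 0.148], [0.748, 0.263, 0.187]]
[ 0.5057 -0.2068]
```

The tongs are held and lifted (opening 0.54, 4.5 N), and the roll is at (0.506, -0.207). I'll turn to tongs heading -0.3 rad, which keeps the hinge clear of the pink tray, then carry over.

>>> send_rows --commands '[[[0, 0, 0, 0, 0, 0.4], [0, 0, 0, 0, 0, 0.7], [0, 0, 0, 0, 0, 0.8], [0, 0, 0, 0, 0, 0.8], [0, 0, 0, 0, 0, 0.8], [0, 0, 0, 0, 0, 0.5], [0, 0, 0, 0, 0, 0.2], [0, 0, 0, 0, 0, 0]]]'

```text
time_s: 11.18
eef_pos: [0.619, 0.2083, 0.319]
eef_rot: [0.0, 0.989, -0.149, -0.001]
wrist_force: [0.5, -0.3, -2.2]
opening: 0.541
grasp_force: 4.5
```

>>> send_rows --commands '[[[-0.04, 0.2, 0, 0, 0, 0], [-0.1, 0.4, 0, 0, 0, 0], [-0.15, 0.7, 0, 0, 0, 0], [-0.2, 0.9, 0, 0, 0, 0], [-0.2, 0.9, 0, 0, 0, 0], [-0.2, 0.9, 0, 0, 0, 0], [-0.2, 0.9, 0, 0, 0, 0], [-0.2, 0.9, 0, 0, 0, 0]]]'

```text
time_s: 11.85
eef_pos: [0.53, 0.0523, 0.3204]
eef_rot: [0.0, 0.989, -0.148, -0.0]
wrist_force: [1.0, -1.8, -0.9]
opening: 0.54
grasp_force: 4.5
```

>>> send_rows --commands '[[[-0.2, 1, 0, 0, 0, 0], [-0.2, 1, 0, 0, 0, 0], [-0.2, 1, 0, 0, 0, 0], [-0.2, 1, 0, 0, 0, 0], [-0.2, 1, 0, 0, 0, 0], [-0.2, 0.9, 0, 0, 0, 0], [-0.2, 0.7, 0, 0, 0, 0], [-0.2, 0.4, 0, 0, 0, 0]]]'

```text
time_s: 12.52
eef_pos: [0.4222, -0.1349, 0.3206]
eef_rot: [0.0, 0.989, -0.149, 0.0]
wrist_force: [0.7, 0.6, -2.4]
opening: 0.541
grasp_force: 4.5
```

Run:
```python
from t import *
o,P,M=tcp();print(o["time_s"],P,M.round(3),o["opening"],o["grasp_force"])
th=np.arctan2(M[1,0],M[0,0]);print("theta",th)
r=np.array([.506,-.207]);g=r-.0985*np.array([np.cos(th),np.sin(th)]);d=np.array([*g,P[2]])-P;print("go tool units",(M.T@d/.03).round(2))
p=imaging.camera("wrist");cv2.imwrite("pics/w4.png",p["image"])
```

```text
12.5167 [ 0.42216589 -0.13485502  0.32062906] [[ 0.955 -0.295 -0.   ]
 [-0.295 -0.955 -0.001]
 [ 0.     0.001 -1.   ]] 0.5406252013250235 4.469697251915932
theta -0.29972100919413325
go tool units [0.1  1.47 0.  ]
```

View pics/w4.png

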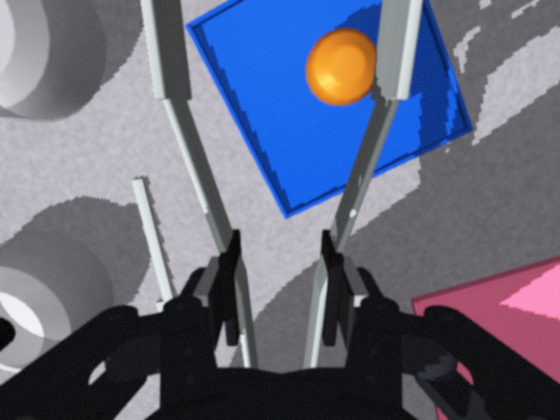

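The wrist view shows the tongs held symmetrically, jaws at (165,50) and (400,50), and the roll at (342,67), still off to one side. I'll centre over it.

>>> send_rows --commands '[[[0, 0.2, 0, 0, 0, 0], [0.05, 0.4, 0, 0, 0, 0], [0.05, 0.5, 0, 0, 0, 0], [0, 0.3, 0, 0, 0, 0], [0, 0, 0, 0, 0, 0]]]'

```text
time_s: 12.98
eef_pos: [0.414, -0.175, 0.3208]
eef_rot: [0.0, 0.989, -0.149, 0.0]
wrist_force: [0.0, -0.4, -1.1]
opening: 0.541
grasp_force: 4.5
```

Run:
```python
from t import *
o,P,M=tcp();print(o["time_s"],P,o["opening"],o["grasp_force"])
p=imaging.camera("wrist");im=p["image"].astype(int)
X=(cloud(p,np.ones(im.shape[:2],bool))-P)@M
print("roll nominal",((np.array([.506,-.207,P[2]])-P)@M).round(4))
for x0 in np.arange(.04,.13,.01):
    k=(X[:,0]>x0)&(X[:,0]<x0+.01)&(X[:,2]>.11)&(X[:,2]<.2)&(abs(X[:,1])<.07)
    a,b=X[k&(X[:,1]<0)],X[k&(X[:,1]>0)]
    if len(a)>9 and len(b)>9: print(round(x0,3),k.sum(),np.percentile(a[:,1],[3,97]).round(4),np.percentile(b[:,1],[3,97]).round(4),np.percentile(a[:,2],[2,98]).round(4),np.percentile(b[:,2],[2,98]).round(4))
m=(im[...,2]>im[...,0]+50)&(im[...,2]>110);W=cloud(p,m);W=W[(W[:,2]>.015)&(W[:,2]<.06)&(abs(W[:,0]-.506)<.05)&(abs(W[:,1]+.207)<.05)]
T=(W-P)@M;print("roll",len(T),T.min(0).round(4),T.max(0).round(4),W[:,2].max())
```

```text
12.9833 [ 0.4139662  -0.17498126  0.32076074] 0.5406247216328647 4.4693972915410995
roll nominal [0.0974 0.0034 0.    ]
0.04 1202 [-0.0307 -0.0261] [0.0284 0.0329] [0.1499 0.1708] [0.1497 0.1709]
0.05 1263 [-0.0335 -0.029 ] [0.0314 0.036 ] [0.1495 0.1707] [0.1495 0.1709]
0.06 1333 [-0.0363 -0.0319] [0.0344 0.0387] [0.1494 0.1704] [0.1492 0.1704]
0.07 1967 [-0.0388 -0.0345] [0.0371 0.0412] [0.1426 0.1746] [0.1424 0.175 ]
0.08 2427 [-0.0393 -0.0355] [0.0379 0.0418] [0.1424 0.176 ] [0.1422 0.1756]
0.09 2587 [-0.0399 -0.036 ] [0.0386 0.0424] [0.1421 0.1757] [0.142  0.1756]
0.1 1409 [-0.0398 -0.0365] [0.0391 0.0424] [0.1423 0.1761] [0.1421 0.1758]
0.11 35 [-0.0376 -0.037 ] [0.0397 0.0403] [0.1708 0.1768] [0.1709 0.1772]
roll 4063 [ 0.072  -0.0204  0.2709] [0.1215 0.0268 0.2893] 0.04992763117264165
```

>>> send_rows --commands '[[[0, 0.07, 0.2, 0, 0, 0], [0, 0, 0.5, 0, 0, 0], [0, 0, 0.8, 0, 0, 0], [0, 0, 0.8, 0, 0, 0], [0, 0, 0.7, 0, 0, 0], [0, 0, 0.5, 0, 0, 0], [0, 0, 0.3, 0, 0, 0], [0, 0, 0, 0, 0, 0]]]'

```text
time_s: 13.7
eef_pos: [0.4126, -0.1748, 0.2046]
eef_rot: [-0.001, 0.989, -0.149, -0.002]
wrist_force: [-1.1, 0.7, -1.6]
opening: 0.536
grasp_force: 4.5
```

>>> send_rows --commands '[[[0, 0, 0.3, 0, 0, 0], [0, 0, 0.3, 0, 0, 0], [0, 0, 0.1, 0, 0, 0], [0, 0, 0, 0, 0, 0], [0, 0, 0, 0, 0, 0]]]'

```text
time_s: 14.12
eef_pos: [0.4134, -0.1761, 0.1858]
eef_rot: [0.0, 0.989, -0.149, -0.0]
wrist_force: [-0.1, -0.1, -1.0]
opening: 0.541
grasp_force: 4.5
```

Run:
```python
from t import *
o,P,M=tcp();print(o["time_s"],P,o["opening"],o["grasp_force"],o["wrist_force"])
p=imaging.camera("wrist");im=p["image"].astype(int);cv2.imwrite("pics/w6.png",p["image"])
X=(cloud(p,np.ones(im.shape[:2],bool))-P)@M
for x0 in np.arange(.04,.13,.015):
    k=(X[:,0]>x0)&(X[:,0]<x0+.015)&(X[:,2]>.13)&(X[:,2]<.155)&(abs(X[:,1])<.06)&(abs(X[:,1])>.026)
    a,b=X[k&(X[:,1]<0)],X[k&(X[:,1]>0)]
    if len(a)>9 and len(b)>9: print(round(x0,3),k.sum(),np.percentile(a[:,1],[3,97]).round(4),np.percentile(b[:,1],[3,97]).round(4))
m=(im[...,2]>im[...,0]+50)&(im[...,2]>110);W=cloud(p,m);W=W[(W[:,2]>.015)&(W[:,2]<.06)&(abs(W[:,0]-.506)<.05)&(abs(W[:,1]+.207)<.05)]
T=(W-P)@M;print("roll",len(T),T.min(0).round(4),T.max(0).round(4),W[:,2].max())
```

```text
14.1167 [ 0.41340665 -0.17606654  0.18580179] 0.5411627694684539 4.517371445035678 [-0.12899944 -0.12561768 -1.00694232]
0.04 1004 [-0.0315 -0.0262] [0.0286 0.0347]
0.055 1097 [-0.0354 -0.03  ] [0.0333 0.0392]
0.07 1852 [-0.0384 -0.0341] [0.0378 0.0421]
0.085 2567 [-0.0392 -0.0351] [0.0265 0.0431]
0.1 630 [-0.0396 -0.0358] [0.0265 0.0436]
roll 13655 [ 0.0721 -0.0226  0.1355] [0.1049 0.0283 0.1689] 0.05024951027407126
```

View pics/w6.png

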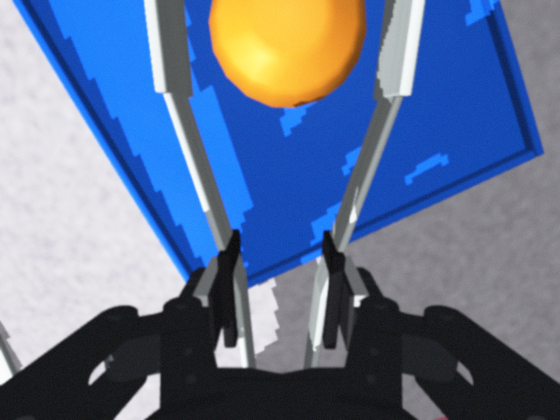

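The roll at (287,30) sits centred between the open jaws, inside the tray and clear of the rim. I'll squeeze in steps while watching the force.

>>> send_rows --commands '[[[0, 0, 0, 0, 0, 0], [0, 0, 0, 0, 0, 0], [0, 0, 0, 0, 0, 0], [0, 0, 0, 0, 0, 0]]]' --jaw 0.42

```text
time_s: 14.5
eef_pos: [0.4136, -0.1762, 0.1863]
eef_rot: [0.0, 0.989, -0.149, 0.0]
wrist_force: [-0.7, 0.6, 4.5]
opening: 0.421
grasp_force: 5.9
```

>>> send_rows --commands '[[[0, 0, 0, 0, 0, 0], [0, 0, 0, 0, 0, 0], [0, 0, 0, 0, 0, 0], [0, 0, 0, 0, 0, 0]]]' --jaw 0.39

```text
time_s: 14.83
eef_pos: [0.4137, -0.1763, 0.1864]
eef_rot: [0.0, 0.989, -0.149, 0.001]
wrist_force: [-0.7, 0.4, 7.4]
opening: 0.39
grasp_force: 6.7
```

>>> send_rows --commands '[[[0, 0, -0.1, 0, 0, 0], [0, 0, -0.05, 0, 0, 0], [0, 0, 0, 0, 0, 0], [0, 0, 0, 0, 0, 0]]]' --jaw 0.37

```text
time_s: 15.17
eef_pos: [0.4132, -0.1759, 0.19]
eef_rot: [-0.0, 0.989, -0.149, -0.0]
wrist_force: [-0.6, -0.4, -2.0]
opening: 0.381
grasp_force: 32.6
```

>>> send_rows --commands '[[[0, 0, 0, 0, 0, 0], [0, 0, 0, 0, 0, 0], [0, 0, 0, 0, 0, 0], [0, 0, 0, 0, 0, 0]]]' --jaw 0.35

```text
time_s: 15.5
eef_pos: [0.4133, -0.176, 0.1901]
eef_rot: [-0.0, 0.989, -0.149, -0.0]
wrist_force: [-0.1, -0.3, -1.3]
opening: 0.369
grasp_force: 59.5
```

>>> send_rows --commands '[[[0, 0, 0, 0, 0, 0], [0, 0, 0, 0, 0, 0], [0, 0, 0, 0, 0, 0]]]' --jaw 0.37

```text
time_s: 15.75
eef_pos: [0.4134, -0.176, 0.1902]
eef_rot: [0.0, 0.989, -0.149, 0.0]
wrist_force: [-0.8, 0.7, -2.4]
opening: 0.372
grasp_force: 52.4
```

>>> send_rows --commands '[[[0, 0, -0.1, 0, 0, 0], [0, 0, -0.2, 0, 0, 0], [0, 0, -0.4, 0, 0, 0], [0, 0, -0.5, 0, 0, 0], [0, 0, -0.6, 0, 0, 0], [0, 0, -0.6, 0, 0, 0], [0, 0, -0.6, 0, 0, 0], [0, 0, -0.6, 0, 0, 0]]]'

```text
time_s: 16.42
eef_pos: [0.4133, -0.1759, 0.2996]
eef_rot: [0.0, 0.989, -0.149, 0.0]
wrist_force: [1.5, 0.0, -2.1]
opening: 0.368
grasp_force: 52.4
```

>>> send_rows --commands '[[[0, 0, -0.5, 0, 0, 0], [0, 0, -0.4, 0, 0, 0], [0, 0, -0.3, 0, 0, 0], [0, 0, -0.1, 0, 0, 0], [0, 0, 0, 0, 0, 0], [0, 0, 0, 0, 0, 0], [0, 0, 0, 0, 0, 0], [0, 0, 0, 0, 0, 0]]]'

```text
time_s: 17.08
eef_pos: [0.4131, -0.1758, 0.3363]
eef_rot: [-0.0, 0.989, -0.149, -0.001]
wrist_force: [-0.1, -0.1, -2.1]
opening: 0.372
grasp_force: 52.4
```

Run:
```python
from t import *
o,P,M=tcp();print(o["time_s"],P,o["opening"],o["grasp_force"],o["wrist_force"])
p=imaging.camera("side");cv2.imwrite("pics/s7.png",cv2.resize(p["image"][120:420,120:460],(680,600)))
im=p["image"].astype(int);X=cloud(p,(im[...,2]>im[...,0]+50)&(im[...,2]>110));X=X[(abs(X[:,0]-.506)<.06)&(abs(X[:,1]+.207)<.06)];print(len(X),X.min(0).round(3),X.max(0).round(3))
X=cloud(p,im.max(2)<70);k=(X[:,2]>.068)&(X[:,2]<.11)&(abs(X[:,0]-.598)<.05)&(abs(X[:,1]-.016)<.05);print("knob",k.sum(),X[k].mean(0),X[k].min(0),X[k].max(0))
```

```text
17.0833 [ 0.41310367 -0.17583436  0.33628523] 0.37219044635095594 52.37599968910217 [-0.14571564 -0.12266012 -2.12809971]
246 [ 0.482 -0.234  0.165] [ 0.529 -0.163  0.469]
knob 82 [0.59668012 0.00832462 0.08954146] [ 5.86780592e-01 -1.05452197e-04  6.87656248e-02] [0.60821212 0.02291319 0.10521339]
```

View pics/s7.png

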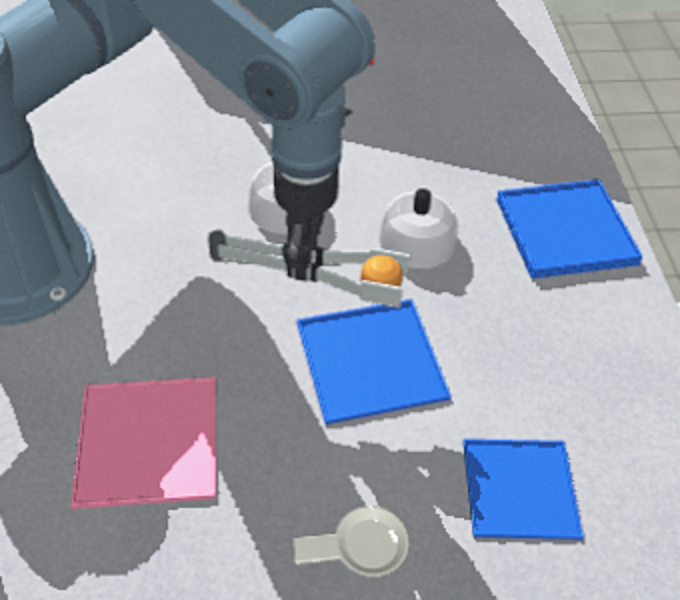

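The roll hangs in the tongs at (382,272), about 0.17 m up and still. The cover stands upright at (420,230). Handing in.

```bash
python3 -c "
from bench import ctrl
print(ctrl.hand_in())"
```

```text
the job is handed in; nothing more can be done
None
```

The cover stands upright on the free counter beside the tray, the roll is held about 17 cm above the counter in the squeezed tongs, and the job is handed in; the hand-in gave no verdict.

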